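# Open the ratchet clamp that holds the green bin

## Robot

A 6-joint arm with a two-finger parallel gripper is mounted at the origin on the work surface. World frame = base frame: x ahead of the robot, y to its left, z up, the work surface at z = 0. Lengths are in m, angles in degrees, forces in N, time in s.
With the tool pointing down it reaches from about 0.3 to 0.75 m from the base axis. Payload 8.5 kg.
Tool frame: the origin (TCP) lies at the centre of the arm's flange, where the gripper is bolted on; the fingertips stand ctrl.tip_reach ahead of it and the grasp point (between the pads) lies 155 mm ahead of it (ctrl.tip_reach is the distance from the TCP to the fingertips, in m); z points along the fingers, x is the direction in which the jaws open and shut, and the axes are right-handed (so a half turn about z gives the same grasp; the last joint's range is limited). The gripper opens to 85 mm and grips with 20 to 120 N. Pads are 22 mm wide; open, the fingers measure 114 mm over their backs; the gripper's body (76 mm by 85 mm) begins 54 mm behind the grasp point. The pads swing forward as they close: fully open they stand 13 mm farther back than shut.
Start: joints at [56.648, 21.807, 74.336, -0, 83.858, -12.336], TCP at [0.197, 0.513, 0.405] pointing down, gripper open.
Joint ranges: [-178.18, 178.18], [-50.72, 133.34], [12.68, 142.11], [-81.47, 261.47], [9.98, 163.14], [-165.26, 165.26]. Speed limits (degrees/s): [136.94, 136.94, 180, 180, 180, 180].

## Interface

Orientations are given as [roll, pitch, yaw] about the fixed x, y, z axes, in that order (R = Rz(yaw) Ry(pitch) Rx(roll)).
In Python, from workcell import ctrl gives the robot as it stands.
- The arm moves only by the shell command python3 -m inch 'ROWS' [OPENING] [FORCE]. ROWS is JSON, a list that holds one entry, the list of rows, each a list of 4 numbers: the shift along the world's x, y, z normalised to -1 to 1, where 1 is 5 cm, then the turn about the world's z normalised to -1 to 1, where 1 is 4 degrees. In form: [[[tx, ty, tz, spin], ...]]. A call has 1 to 20 rows; each row shifts and turns the commanded pose from where the row before left it; what a row does not reach is not made up. A row lasts 1/10 s, in which the tool goes at most 50 mm and 8.59 degrees, less where a joint would pass 70% of its speed; a pose out of reach is approached as far as the arm can. A call with a number of a shift or a turn outside -1 to 1 is refused whole. A call with a gripper value outside its range is refused whole. OPENING is the gripper's target within -1 to 1 (fully open at 1, half-way at 0, shut at -1), set as the call begins (- or left out, the last holds). The fingers move at their own pace and stop on an object; FORCE is the grip in N (left out, the last holds). Time passes only in rows, so rows that do not move let the fingers close. It gives the time, the measured TCP pose, the force and the opening at its end, in the units of the state.
- ctrl.observe(): the state, without advancing time (a new reading comes with each control period).
- ctrl.read_camera(name): name is "scene" or "top" or "wrist"; returns a dict with "image" (384x512x3 uint8, blue, green, red), "fx", "fy", "cx", "cy" (pixels), "rvec" (rotation vector, rad) and "tvec" (3), from world to camera coordinates, as OpenCV has them. Camera axes: x right, y down, z forward; pixel columns grow to the right and rows downward; lengths in m; the calibration is good to about 2 mm. A picture is of the moment at which its call begins. There is no depth.
- ctrl.close_job(): hands the job in, once; it reports no verdict.
Trained networks look in a picture, given as the dict that the camera call returned (one of the last four; its "shot" number tells which), for a name from the list of things; names that differ only in an ending like _2 or _b are one class to them, and where a whole thing is asked for, a point or a joint stands for the part that bears it (a point fixed in the world has none). Each returns a list of dicts, best first, with "score" (0 to 1); they miss things now and then, are a little off and sometimes report something else, mostly with a low value. They report only what shows in the picture. A call takes as long as a camera call.
- ctrl.find_in(thing, picture): "at" ([x, y, z] in m, in world coordinates, good to about 4 mm: the middle of the surface that is visible of it).
- ctrl.trace(thing, picture): "pixels" (384x512 bool, what is visible of it).
The state is a dict: "clock": time; "joint_positions": joint angles; "qvel": joint speeds; "effort": joint torques, N m; "position": TCP position; "orientation": TCP orientation; "wrist_force": force on the tool from outside, world axes, zero at the start; "torque": the same for the moment, N m; "width": opening from 0.0 (shut) to 1.0 (fully open).
Only numpy, scipy, OpenCV 4.12 (cv2) and the standard library are available. Lean on these libraries where they do the work, as an engineer would, in place of code of your own. Each camera call takes 0.05 s, during which the arm holds its last target.

## Task

Two ratchet clamps stand on the packing bench; open the one that holds the small green bin so that the bin can be taken out. Its ratchet pawl stops the slide from going back, so first flip the pawl's red handle right over to its released side, then draw the slide by its black knob all the way back towards the handle end. Leave the pawl flipped over, and do not touch the clamp that holds the cardboard carton.

Things in the scene. Friction and masses are not known exactly. Their poses are not given: they have to be found in the camera images.
- bin_clamp: Clamp to open: fixed blue plate 400 x 140 x 12 mm with an orange end stop; a loose green bin (85 x 110 x 75 mm) stands at the stop. Origin: centre of the plate's underside. x runs along the plate to the stop and bin (roughly away from the robot), y left of that, z up. mm in this frame: pawl pivot (-88, 40, 58), steel rack along y = 40, base 12 high; all else is told at the joints.
- bin_pawl (a joint): rad. Red handle: bar 12 mm thick, ball of 22 mm diameter 65 mm from the pivot, turning about the clamp's y axis. 0: engaged, leaning 40 deg from upright to +x (bin), ball at (-46, 40, 107) mm in the clamp frame. 1.75: flipped, leaning 60 deg to -x, ball (-144, 40, 90). Under 2 N at the ball. Tips by weight: past 0.8 it falls to 1.75 and stays, before that back to 0.
- bin_slide (a joint): m. 0: fully back at its stop; grows towards the bin, starts at 0.064 to 0.112. Clamp frame, mm: black upright knob, 26 diameter, 24 to 85 high, at x = travel - 80, y = -35, clear 35 all round; orange jaw 120 wide, 12 thick, 62 high, bin-side face at x = travel - 20. Pawl engaged: goes back one tooth (20 mm) at most. Flipped: slides with 2 to 4 N, stays where left.
- carton_clamp: The other clamp, of the same build, size and frame, standing beside it and holding a loose cardboard carton (85 x 110 x 65 mm) in place of the bin. Not to be touched.

How it is judged (in metres and radians):
On the way:
1. the bin clamp's pawl is flipped right over while its slide is still forward (value of joint bin_pawl above 1.4 rad and value of joint bin_slide above 0.045 m), for 0.2 s.
At the end, for the whole second after the job is handed in: The bin clamp's slide is fully back (within 12 mm of its stop) and its pawl is still flipped right over (above 1.4 rad of 1.75) (value of joint bin_slide below 0.012 m and value of joint bin_pawl above 1.4 rad); the robot touches nothing.
It fails at once if the clamp that holds the carton is touched (more than 1 N) (contact force between carton_clamp and the fingers above 1 N or contact force between carton_clamp and the arm above 1 N).
It also fails if it takes over 45 s, if anything falls off the work surface, if the arm or the gripper's body presses on something with over 40 N, if the wrist force passes 120 N, or if a joint passes its speed limit or range.

## Working session

There is one attempt and no reset: what is moved stays moved. The work goes in short steps, Python scripts to look and compute and a shell command to move; the robot and the scene stay as the last step left them, time stands still between calls to the robot, and variables do not carry over. Pictures are saved under pics/ and viewed, and the job is handed in when it is done.

```bash
mkdir -p pics
cat > h.py <<'E'
from workcell import ctrl
import cv2, numpy as np
def P(im,pt):
    p,_=cv2.projectPoints(np.array([pt],float),np.array(im['rvec'],float),np.array(im['tvec'],float),np.array([[im['fx'],0,im['cx']],[0,im['fy'],im['cy']],[0,0,1.]]),None); return p[0,0]
def ray(im,u,v,z):
    R=cv2.Rodrigues(np.array(im['rvec'],float))[0]; t=np.array(im['tvec'],float).ravel()
    c=-R.T@t; d=R.T@np.array([(u-im['cx'])/im['fx'],(v-im['cy'])/im['fy'],1]); return c+d*(z-c[2])/d[2]
E
python3 - <<'E'
from h import *
print(ctrl.observe(), ctrl.tip_reach)
for n in("scene","top"):
    im=ctrl.read_camera(n); cv2.imwrite(f'pics/{n}0.png',im['image'])
    for t in("bin_clamp","bin_pawl","bin_slide","carton_clamp"):
        for r in ctrl.find_in(t,im)[:3]: print(n,t,np.round(r['at'],3),round(r['score'],2))
E
```

```text
{'clock': 0.0, 'joint_positions': array([ 5.66482712e+01,  2.18434247e+01,  7.43867846e+01, -1.64827353e-08,
        8.38581545e+01, -1.23350238e+01]), 'qvel': array([-0.08269017, -0.06698502,  0.00286206,  0.03335076, -0.03303968,
       -0.13802605]), 'effort': array([-9.16184254e-04, -4.48458731e+01, -2.31280017e+01, -2.82376577e-04,
        4.72740692e-03,  1.00219148e-05]), 'position': array([0.19722425, 0.51337826, 0.4040768 ]), 'orientation': array([-1.79981123e+02,  8.63240342e-02,  6.89833093e+01]), 'wrist_force': array([ 0.79378625, -0.85674228,  0.68501688]), 'torque': array([-0.00452336, -0.02363915, -0.0305122 ]), 'width': 0.9970005416091575} 0.1734
scene bin_clamp [ 0.598 -0.186  0.016] 0.91
scene bin_pawl [ 0.527 -0.181  0.068] 0.64
scene bin_slide [ 0.607 -0.201  0.034] 0.65
scene carton_clamp [0.567 0.235 0.017] 0.82
top bin_clamp [ 0.542 -0.216  0.01 ] 0.69
top bin_pawl [ 0.528 -0.175  0.08 ] 0.64
top bin_slide [ 0.61  -0.21   0.027] 0.83
top carton_clamp [0.53  0.22  0.013] 0.65
```

View pics/top0.png

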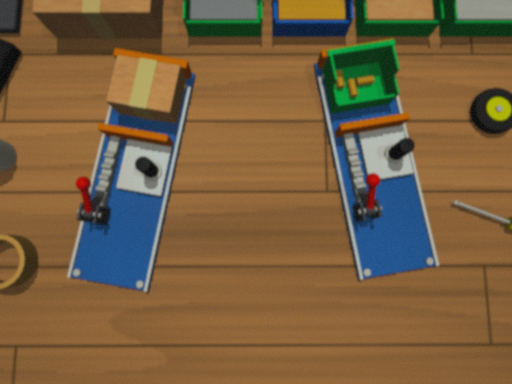

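View pics/scene0.png

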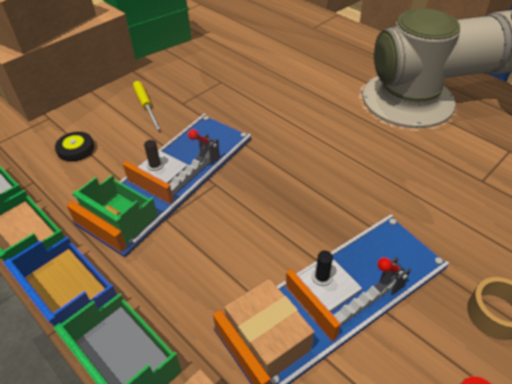

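The bin clamp is the right one in the top view: ball at about (373,180), knob top (401,148), near plate corners (361,278) and (438,265). Next I'll fit its pose.

```bash
cat > fit.py <<'E'
from h import *
from scipy.optimize import least_squares
im=ctrl.read_camera("top"); I=im['image']
c=cv2.resize(I[30:290,300:450],None,fx=2.3*1.0,fy=2.3,interpolation=cv2.INTER_CUBIC)
hsv=cv2.cvtColor(I,cv2.COLOR_BGR2HSV)
def cen(m):
    ys,xs=np.nonzero(m); return xs.mean(),ys.mean(),len(xs)
red=(hsv[...,1]>150)&(hsv[...,2]>100)&((hsv[...,0]<4)|(hsv[...,0]>174)); red[:,:300]=0
n,l,s,ce=cv2.connectedComponentsWithStats(red.astype('uint8'));print(s[1:],ce[1:])
def W(p,pt):
    x,y,a=p; return np.array([x+np.cos(a)*pt[0]-np.sin(a)*pt[1],y+np.sin(a)*pt[0]+np.cos(a)*pt[1],pt[2]])
obs=[((-.2,.07,.012),(361,279)),((-.2,-.07,.012),(438.5,266)),((-.046,.04,.107),(373,180))]
def f(q):
    r=[]
    for pt,uv in obs: r+=list(P(im,W(q,pt))-uv)
    r+=list(P(im,W(q,(q[3]-.08,-.035,.085)))-(405,146))
    return r
s=least_squares(f,[.55,-.2,0.2,.09]); print(s.x,np.degrees(s.x[2]),np.round(f(s.x),1))
q=s.x
L=q[3]
for z,pts in [(0,[(-.2,.07,.012),(-.2,-.07,.012),(.2,-.07,.012),(.2,.07,.012)]),(0,[(-.046,.04,.107)]),(0,[(L-.08,-.035,.085)]),(0,[(L-.08,-.035,.024)]),(0,[(L-.02,-.06,.062+.012),(L-.02,.06,.062+.012)])]:
    for p in pts:
        u=(P(im,W(q,p))-(300,30))*2.3; cv2.circle(c,tuple(int(v) for v in u),3,(0,255,255),1)
cv2.imwrite('pics/fit.png',c)
for nme,p in [('ball',(-.046,.04,.107)),('flipped',(-.144,.04,.09)),('pivot',(-.088,.04,.058)),('knob',(L-.08,-.035,.085)),('knobend',(-.08,-.035,.085))]: print(nme,np.round(W(q,p),4))
E
python3 fit.py
```

```text
[[367 174  13  35 231]] [[371.91774892 188.41991342]]Traceback (most recent call last):
  File "fit.py", line 18, in <module>
    s=least_squares(f,[.55,-.2,0.2,.09]); print(s.x,np.degrees(s.x[2]),np.round(f(s.x),1))
    return func(*args, **kwargs)
    vector_fun = VectorFunction(
        fun_wrapped,
    ...<6 lines>...
        workers=workers
    )
    self._update_fun()
    ~~~~~~~~~~~~~~~~^^
    self.f = self.fun_wrapped(xp_copy(self.x))
             ~~~~~~~~~~~~~~~~^^^^^^^^^^^^^^^^^
    return np.atleast_1d(self.fun(x))
                         ~~~~~~~~^^^
    return self.f(x, *self.args, **self.kwargs)
           ~~~~~~^^^^^^^^^^^^^^^^^^^^^^^^^^^^^^
  File "fit.py", line 15, in f
    for pt,uv in obs: r+=list(P(im,W(q,pt))-uv)
                                   ~^^^^^^
  File "fit.py", line 11, in W
    x,y,a=p; return np.array([x+np.cos(a)*pt[0]-np.sin(a)*pt[1],y+np.sin(a)*pt[0]+np.cos(a)*pt[1],pt[2]])
    ^^^^^
ValueError: too many values to unpack (expected 3)
```

```bash
sed -i 's/x,y,a=p;/x,y,a=p[:3];/' fit.py; python3 fit.py
```

```text
[[367 174  13  35 231]] [[371.9047619 188.5021645]]
[ 0.58877741 -0.20875049  0.18519234  0.08165425] 10.61073931252187 [-1.2  1.2  0.6 -1.3 -1.   0.4  1.5 -0.4]
ball [ 0.5362 -0.1779  0.107 ]
flipped [ 0.4399 -0.1959  0.09  ]
pivot [ 0.4949 -0.1856  0.058 ]
knob [ 0.5968 -0.2428  0.085 ]
knobend [ 0.5166 -0.2579  0.085 ]
```

View pics/fit.png

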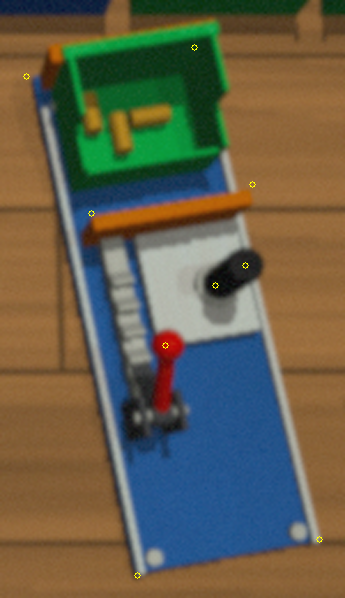

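Everything in the picture agrees with the fit to within about 2–4 mm. Plate yaw is about 10.5°, and the knob (247,264) and ball (167,345) in the crop both match. Now I'll shut the gripper and move above the bin side of the ball, with the jaw axis along clamp y.

```bash
python3 -m inch '[[[0.376,-0.684,0,0.39],[0.376,-0.684,0,0.39],[0.376,-0.684,0,0.39],[0.376,-0.684,0,0.39],[0.376,-0.684,0,0.39],[0.376,-0.684,0,0.39],[0.376,-0.684,0,0.39],[0.376,-0.684,0,0.39],[0.376,-0.684,0,0.39],[0.376,-0.684,0,0.39],[0.376,-0.684,0,0.39],[0.376,-0.684,0,0.39],[0.376,-0.684,0,0.39],[0.376,-0.684,0,0.39],[0.376,-0.684,0,0.39],[0.376,-0.684,0,0.39],[0.376,-0.684,0,0.39],[0.376,-0.684,0,0.39],[0.376,-0.684,0,0.39],[0.376,-0.684,0,0.39]]]' -1 40
python3 -m inch '[[[0,0,0,0],[0,0,0,0],[0,0,0,0]]]'
python3 - <<'E'
from h import *
for n in ("wrist","scene"):
    im=ctrl.read_camera(n); 
    for pt in ([.5362,-.1779,.107],[.5968,-.2428,.085],[.4949,-.1856,.058]):
        u=P(im,pt); print(n,u); cv2.circle(im['image'],tuple(int(round(v)) for v in u),3,(0,255,255),1)
    cv2.imwrite(f'pics/{n}1.png',im['image'])
E
```

```text
clock: 2.6
position: [0.5738, -0.1722, 0.4047]
orientation: [180.0, 0.0, 100.2]
wrist_force: [-0.2, 0.0, 0.2]
width: -0.0
clock: 2.9
position: [0.573, -0.1699, 0.4048]
orientation: [-180.0, -0.0, 100.2]
wrist_force: [0.6, 0.0, 0.8]
width: 0.003
wrist [255.23762862 139.23535092]
wrist [174.3479542  188.39013902]
wrist [255.18078025  86.31123871]
scene [194.49495953 134.14606695]
scene [151.97895076 142.15955098]
scene [209.69271416 141.3548254 ]
```

View pics/wrist1.png

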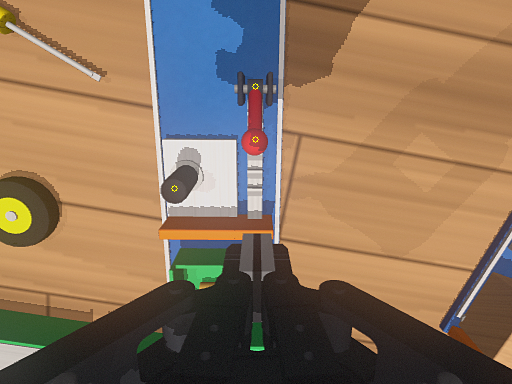

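View pics/scene1.png

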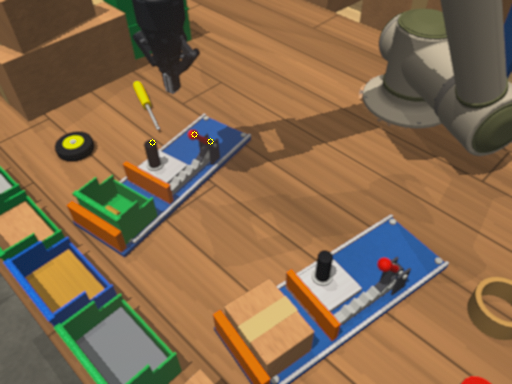

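The wrist view puts my markers on the ball (255,139), pivot (255,86) and knob top (174,188), so the fit holds. Next I'll descend behind the ball.

```bash
python3 -m inch '[[[0,0,-0.7,0],[0,0,-0.7,0],[0,0,-0.7,0],[0,0,-0.7,0],[0,0,0,0],[0,0,0,0]]]'
python3 - <<'E'
from h import *
for n in ("wrist",):
    im=ctrl.read_camera(n); cv2.imwrite(f'pics/{n}2.png',im['image'])
E
```

```text
clock: 3.6
position: [0.5735, -0.1702, 0.2658]
orientation: [180.0, 0.0, 100.2]
wrist_force: [0.6, 0.1, 0.5]
width: -0.004
```

View pics/wrist2.png

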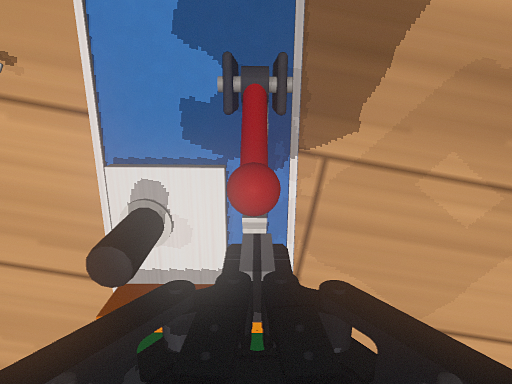

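The fingers (255,240) are directly behind the ball (253,190) and clear of everything. I'll push slowly towards -x of the clamp.

```bash
python3 -m inch '[[[-0.197,-0.036,0,0],[-0.197,-0.036,0,0],[-0.197,-0.036,0,0],[-0.197,-0.036,0,0],[-0.197,-0.036,0,0],[-0.197,-0.036,0,0],[-0.197,-0.036,0,0],[-0.197,-0.036,0,0],[-0.197,-0.036,0,0],[0,0,0,0],[0,0,0,0]]]'
python3 - <<'E'
from h import *
for n in ("wrist","scene"):
    im=ctrl.read_camera(n); cv2.imwrite(f'pics/{n}3.png',im['image'])
E
```

```text
clock: 4.75
position: [0.4846, -0.1869, 0.2648]
orientation: [180.0, 0.0, 100.2]
wrist_force: [-0.4, -0.9, 0.1]
width: 0.002
```

View pics/wrist3.png

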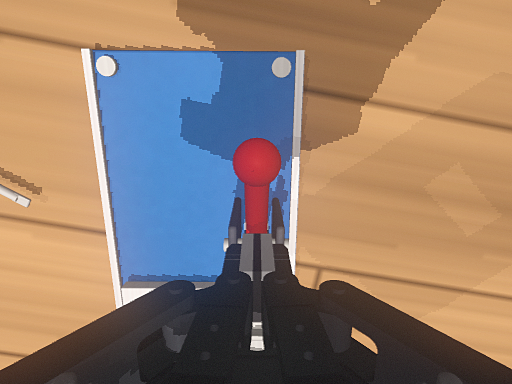

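View pics/scene3.png

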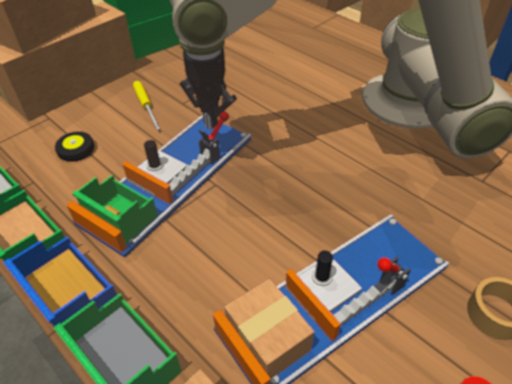

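The ball at (257,160) is now on the handle side with the force near zero. I'll lift, move above the knob and check.

```bash
python3 -m inch '[[[0,0,0.8,0],[0,0,0.8,0],[0,0,0.8,0],[0.56,-0.28,0,0],[0.56,-0.28,0,0],[0.56,-0.28,0,0],[0.56,-0.28,0,0],[0,0,0,0],[0,0,0,0]]]' 0.3 40
python3 - <<'E'
from h import *
for n in ("top","wrist"):
    im=ctrl.read_camera(n); 
    for pt in ([.4399,-.1959,.09],[.5968,-.2428,.085],[.5968,-.2428,.024]):
        u=P(im,pt); print(n,u); cv2.circle(im['image'],tuple(int(round(v)) for v in u),3,(0,255,255),1)
    cv2.imwrite(f'pics/{n}4.png',im['image'])
E
```

```text
clock: 5.75
position: [0.5969, -0.2427, 0.3839]
orientation: [-179.9, -0.1, 100.2]
wrist_force: [0.8, 0.6, 0.3]
width: 0.65
top [383.41291794 243.72361239]
top [406.51845148 145.63779767]
top [393.85397272 154.28837357]
wrist [360.57749408 -12.79938711]
wrist [256.2984372  183.77871597]
wrist [256.37015491 168.08577615]
```

View pics/wrist4.png

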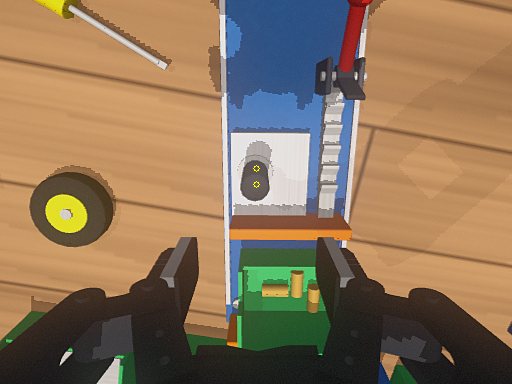

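View pics/top4.png

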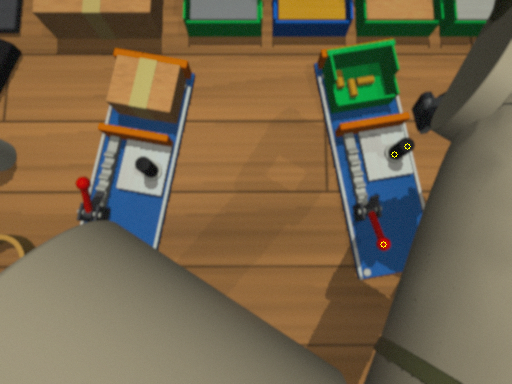

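The pawl is fully flipped: the ball sits on the predicted 1.75 rad position (383,243). The knob also matches its markers. I'll descend and grip.

```bash
python3 -m inch '[[[0,0,-0.66,0],[0,0,-0.66,0],[0,0,-0.66,0],[0,0,-0.66,0],[0,0,-0.66,0],[0,0,0,0],[0,0,0,0]]]'
python3 -m inch '[[[0,0,0,0],[0,0,0,0],[0,0,0,0],[0,0,0,0],[0,0,0,0],[0,0,0,0]]]' -1 30
python3 - <<'E'
from h import *
im=ctrl.read_camera("wrist"); cv2.imwrite(f'pics/wrist5.png',im['image'])
E
```

```text
clock: 6.55
position: [0.5965, -0.2427, 0.221]
orientation: [180.0, 0.0, 100.2]
wrist_force: [0.1, -0.0, 0.3]
width: 0.65
clock: 7.15
position: [0.5969, -0.2435, 0.222]
orientation: [179.8, 0.2, 100.2]
wrist_force: [-1.2, -4.5, 6.8]
width: 0.295
```

View pics/wrist5.png

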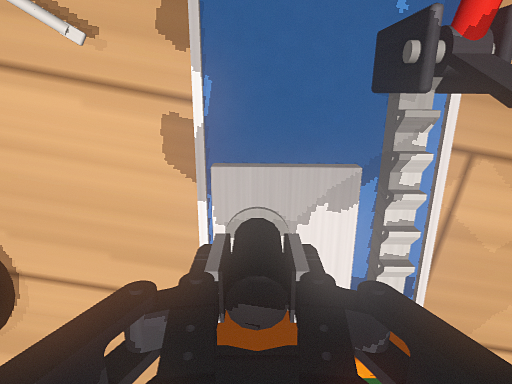

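The knob (258,260) is gripped at a width of 25 mm. I'll draw the slide back about 75 mm, then approach the stop slowly.

```bash
python3 -m inch '[[[-0.1,-0.018,0,0],[-0.197,-0.036,0,0],[-0.197,-0.036,0,0],[-0.197,-0.036,0,0],[-0.197,-0.036,0,0],[-0.197,-0.036,0,0],[-0.197,-0.036,0,0],[-0.197,-0.036,0,0],[0,0,0,0],[0,0,0,0]]]'
```

```text
clock: 8.2
position: [0.5227, -0.2565, 0.2219]
orientation: [179.9, 0.1, 100.2]
wrist_force: [-2.0, 0.1, 11.1]
width: 0.293
```

```bash
python3 -m inch '[[[-0.06,-0.011,0,0],[-0.06,-0.011,0,0],[-0.04,-0.007,0,0],[0,0,0,0],[0,0,0,0]]]'
```

```text
clock: 8.7
position: [0.515, -0.2578, 0.2219]
orientation: [179.8, 0.2, 100.2]
wrist_force: [-1.5, 0.4, 10.9]
width: 0.293
```

```bash
python3 -m inch '[[[-0.04,-0.007,0,0],[-0.04,-0.007,0,0],[0,0,0,0],[0,0,0,0]]]'
```

```text
clock: 9.1
position: [0.5128, -0.258, 0.2219]
orientation: [179.5, 0.2, 100.2]
wrist_force: [16.3, 4.7, 3.9]
width: 0.299
```

The force jumped to 16 N, so the slide is at its stop, about 3 mm past where I predicted. I'll release, lift clear and check.

```bash
python3 -m inch '[[[0.02,0.004,0,0],[0,0,0,0],[0,0,0,0],[0,0,0,0],[0,0,0,0]]]' 0.3
python3 -m inch '[[[0,0,0.6,0],[0,0,0.6,0],[0,0,0.6,0],[0,0,0.6,0],[0,0,0.6,0],[0,0,0.6,0],[0,-0.6,0,0],[0,-0.6,0,0],[0,-0.6,0,0],[0,-0.6,0,0],[0,-0.6,0,0],[0,0,0,0],[0,0,0,0]]]'
python3 - <<'E'
from h import *
for n in ("top","scene"):
    im=ctrl.read_camera(n); 
    for pt in ([.4399,-.1959,.09],[.5166,-.2579,.085]):
        u=P(im,pt); print(n,u); cv2.circle(im['image'],tuple(int(round(v)) for v in u),3,(0,255,255),1)
    cv2.imwrite(f'pics/{n}6.png',im['image'])
E
```

```text
clock: 9.6
position: [0.5115, -0.2583, 0.2197]
orientation: [-180.0, -0.0, 100.2]
wrist_force: [-0.1, -0.3, -0.4]
width: 0.651
clock: 10.9
position: [0.5114, -0.4086, 0.3992]
orientation: [-180.0, -0.1, 100.1]
wrist_force: [-0.2, 0.5, 0.4]
width: 0.651
top [383.41291794 243.72361239]
top [419.01261016 194.82868571]
scene [224.60898508 115.48602234]
scene [178.35949131 121.01240297]
```

View pics/top6.png

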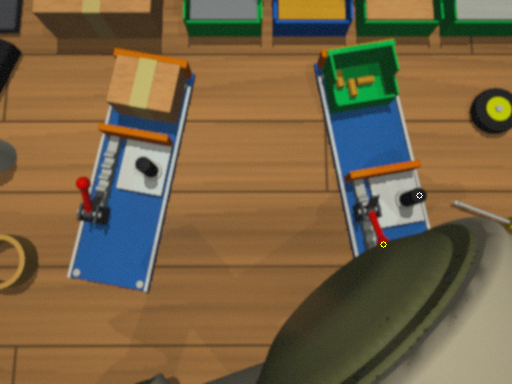

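View pics/scene6.png

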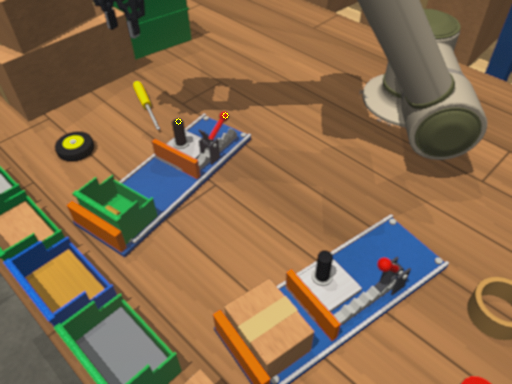

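The knob (419,195) and ball (383,243) are both at their predicted end positions. The bin still stands at its stop and the arm is clear, so I'm handing in.

```bash
python3 -c "
from workcell import ctrl
print(ctrl.close_job())"
```

```text
the job is handed in; nothing more can be done
None
```

The bin clamp is open and the job was handed in at about 11 s. `close_job` gave no verdict.

**What I did:** I pushed the red pawl handle over with the shut fingers while the slide was still at about 0.08 m. Then I gripped the black knob and drew the slide back until it met its stop, where the wrist force rose to 16 N. I released the knob and lifted clear.

**Last checks:**
- **Pawl and slide:** in the final top and scene pictures, the handle ball and the knob are at their predicted end positions (pawl 1.75 rad, slide 0).
- **Robot:** the wrist force is near zero and the arm is clear of everything.
- **Bin and carton clamp:** the bin still stands at its end stop. I never moved close to the carton clamp, and it looks unchanged.
- **One small disagreement:** the slide's stop came about 3 mm later than my fit of the clamp's pose predicted, which is within the measuring error.

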